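# Close the bolt tub and line up the workshop shelf

### The arm

A 6-joint arm with a two-finger parallel gripper is mounted at the origin on the work surface. World frame = base frame: x ahead of the robot, y to its left, z up, the work surface at z = 0. Lengths are in m, angles in rad, forces in N, time in s.
With the tool pointing down it reaches from about 0.325 to 0.775 m from the base axis. Payload 9.3 kg.
Tool frame: the origin (TCP) lies midway between the tips of the shut fingers; the grasp point (between the pads) lies 19 mm behind it; z points along the fingers, y is the line along which they close (so a half turn about z gives the same grasp; the last joint's range is limited). The gripper opens to 85 mm and grips with 20 to 120 N. Pads are 22 mm wide; open, the fingers measure 114 mm over their backs; the gripper's body (76 mm by 85 mm) begins 54 mm behind the grasp point. The pads swing forward as they close: fully open they stand 13 mm farther back than shut.
Start: joints at [1.05, 0.259, 0.021, 1.334, 0, 1.418], TCP at [0.198, 0.513, 0.231] pointing down, gripper open.
Joint ranges: [-3.04, 3.04], [-0.91, 1.82], [-1.04, 1.36], [-1.92, 1.95], [-1.52, 1.45], [-3.14, 3.14]. Speed limits (rad/s): [2.22, 2.22, 2.79, 3.14, 3.14, 3.14].

### API

Orientations are given as a 3x3 rotation matrix whose columns are the frame's x, y, z axes.
In Python, from rig import r, optics gives the robot as it stands.
- The arm moves only by the tool servo_tool, never from a script. Its argument "series" is a list of rows, each a list of 7 numbers: the turn, a rotation vector about the tool's x, y, z each as a share of pi/2 rad, from -1 to 1, then the shift along the tool's x, y, z each as a share of 0.1 m, from -1 to 1, then the finger opening in mm, from 0 to 85.4. A call has exactly 10 rows; each row is the pose to reach, as a shift and turn from the pose commanded when the call began, along the tool's axes at that moment; what a row does not reach only later rows make up. A row lasts 1/8 s, in which the tool goes at most 62.5 mm and 10.7 degrees, less where a joint would pass 70% of its speed; a pose out of reach is approached as far as the arm can. A call with a number of a shift or a turn outside -1 to 1 is refused whole. A call with a gripper value outside its range is refused whole. The fingers move at their own pace and stop on an object; the grip force is fixed at half the most. Time passes only in rows, so rows that repeat a pose let the fingers close, or fill a call up. It gives the time, the measured TCP pose, the force, the opening and the grip force at its end, in the units of the state.
- r.state(): the state, without advancing time (a new reading comes with each control period).
- optics.grab_frame(name): name is "scene" or "top"; returns a dict with "image" (420x560x3 uint8, red, green, blue), "fx", "fy", "cx", "cy" (pixels), "R" (3x3) and "t" (3): a world point X has camera coordinates R X + t. Camera axes: x right, y down, z forward; pixel columns grow to the right and rows downward; lengths in m; the calibration is good to about 2 mm. A picture is of the moment at which its call begins. There is no depth.
- r.finish_job(): hands the job in; it is judged then, once.
The state is a dict: "time": time; "q": joint angles; "joint_velocities": joint speeds; "tau": joint torques, N m; "eef_pos": TCP position; "orientation": TCP orientation; "force": force on the tool from outside, world axes, zero at the start; "wrist_torque": the same for the moment, N m; "opening": finger opening in m; "grip_force": force on a finger pad.
Only numpy, scipy, OpenCV 4.12 (cv2) and the standard library are available. Lean on these libraries where they do the work, as an engineer would, in place of code of your own. Each camera call takes 0.05 s, during which the arm holds its last target. There are 200 camera calls.

### The job

Put the red lid on the white tub of bolts and press it down firmly until it sits level on the rim. Stand the closed tub, the orange oil filter and the blue and yellow rectangular tin upright on the low wooden shelf, in the free stretch between the jar and the can, as one straight row along the shelf: the tub in the middle, the tin's broad side parallel to the shelf's long edge, and neighbours no more than a finger's width (15 mm or so) apart. Do not tip the three over, and leave everything else where it stands.

Things in the scene. Friction and masses are not known exactly. Their poses are not given: they have to be found in the camera images.
- shelf: low wooden shelf fixed to the bench: one board 170 deep (x) by 460 long (y), its top 50 mm above the bench, open at the front and above; a lip 8 thick and 14 high runs along the far (+x) edge (inner face at x = +77 mm). Origin on the bench under the board's centre; z up, y along the shelf
- shelf_top (a point): centre of the shelf board's upper face; same axes as the shelf
- tub: white open round tub holding bolts: outer diameter 66, height 75, wall 3 mm (inner diameter 60). Origin at the centre of its underside, z up. About 0.4 kg
- tub_rim (a point): centre of the tub's mouth, level with the rim (75 mm above its underside)
- lid: loose red lid, lying plug down on the bench at the start: plug 55 diameter (tapering to 49 at the foot) and 10 high, above it a flange 63 diameter and 6 thick, above that a round knob 28 diameter and 24 high (40 mm high overall). Origin at the centre of the plug's underside, z up. 0.05 kg
- lid_seat (a point): centre of the underside of the lid's flange (10 mm above the lid's origin); it meets the tub's rim when seated
- filter: orange spin-on oil filter, a cylinder 66 diameter and 95 high with a white band and black flutes near its top. Origin at the centre of its underside, z up. About 0.35 kg
- tin: blue rectangular tin with a yellow band: 60 (x) by 90 (y) by 105 high, with a black cap 28 diameter, 15 high on top at y = +20 (120 mm overall). Origin at the centre of its underside, z up; the broad sides face its +x and -x. About 0.5 kg
- jar: bystander: amber jar with black lid, 60 diameter, 85 high, standing near the shelf's +y end. Origin at the centre of its underside
- can: bystander: metal can with a green label, 60 diameter, 90 high, standing near the shelf's -y end. Origin at the centre of its underside
- spray: bystander: tall green and yellow spray can with a black cap, 52 diameter, 165 high. Origin at the centre of its underside
- mug: bystander: blue mug, 78 diameter, 90 high, its handle reaching about 30 mm out at +y. Origin at the centre of its underside
- piston: bystander: aluminium engine piston, 76 diameter, 70 high. Origin at the centre of its underside
Things that resemble listed ones, but are neither listed nor needed, are in the scene too. What is shaped like the tin but turquoise is not meant.

How it is judged:
By the outcome, as a careful person would: the job done as asked, in the order asked, and still so for the second after the job is handed in, with the robot touching nothing.
It also fails if it takes over 72 s, if anything falls off the work surface, if the arm or the gripper's body presses on something with over 40 N, if the wrist force passes 120 N, or if a joint passes its speed limit or range.

## Working session

There is one attempt and no reset: what is moved stays moved. The work goes in short steps, Python scripts to look and compute and a tool call to move; the robot and the scene stay as the last step left them, time stands still between calls to the robot, and variables do not carry over. Pictures are saved under pics/ and viewed, at most 10 in all, crops included, and the job is handed in when it is done.

Besides the shell and the picture viewer there is one more tool, called after "Request:" by a JSON object that holds its "op" and its "data", one argument or row to a line. servo_tool: Moves the arm, as the interface text tells. Shift numbers are shares of 0.1 m and turn numbers shares of pi/2 rad, none past 1 either way. Its arguments: {"type":"object","properties":{"series":{"type":"array"}},"required":["series"]}

```bash
mkdir -p pics; ls
python3 - <<'E'
from rig import r, optics
import cv2,numpy as np,pickle
for n in("scene","top"):
    f=optics.grab_frame(n);cv2.imwrite(f"pics/{n}0.png",cv2.cvtColor(f["image"],cv2.COLOR_RGB2BGR));pickle.dump(f,open(n+"0.pkl","wb"))
    print(n,f["fx"],f["cx"],f["cy"],np.round(f["R"],3).tolist(),np.round(f["t"],3), (-f["R"].T@f["t"]).round(3))
s=r.state();print(s["time"],s["eef_pos"],np.round(s["orientation"],3).tolist(),s["opening"])
E
```

```text
pics
scene 495.31667464707 274.2793502078046 200.01675189489748 [[-0.787, 0.617, -0.015], [0.464, 0.576, -0.673], [-0.406, -0.536, -0.74]] [ 0.373 -0.115  1.764] [1.063 0.783 1.233]
top 503.8486716634551 289.1716362259311 202.13970388957154 [[0.017, -1.0, 0.022], [-0.996, -0.019, -0.09], [0.09, -0.02, -0.996]] [-0.066  0.424  1.345] [ 0.302 -0.031  1.379]
0.1 [0.19762212 0.51301796 0.23072759] [[-0.933, 0.36, -0.001], [0.36, 0.933, -0.001], [0.0, -0.001, -1.0]] 0.08550527795552366
```

View pics/scene0.png

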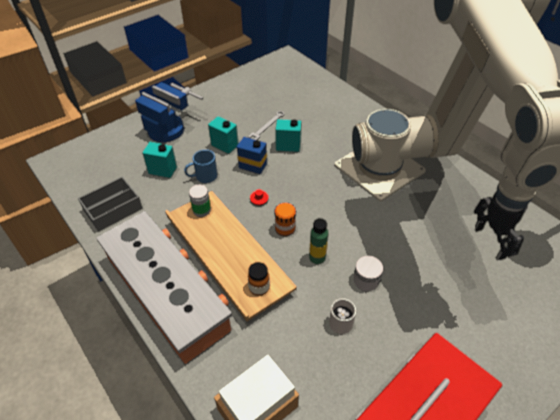

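View pics/top0.png

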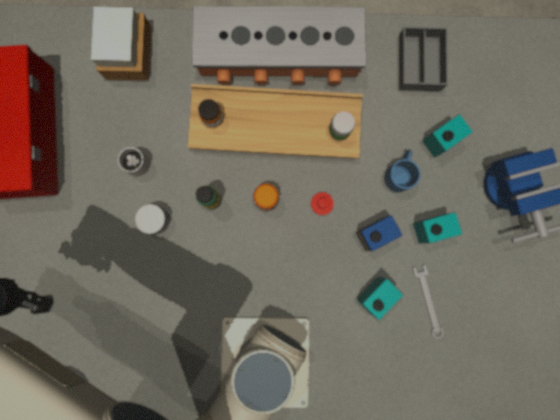

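The top view shows the tub with bolts at (132,160) and the similar piston at (150,218). The lid is at (321,203), with the red toolbox as the only other red thing. The filter is at (266,196), with the jar (210,112) similar to it. The blue tin is at (380,233), with turquoise look-alikes at (448,135), (438,228) and (381,298). By the description I choose (132,160), (321,203), (266,196) and (380,233). Next is a crop check plus a silhouette fit.

```bash
cat > vis.py <<'E'
import cv2,numpy as np
from scipy.optimize import minimize
U=4
def proj(f,P):
    c=np.asarray(P)@f["R"].T+f["t"]; return np.c_[f["fx"]*c[:,0]/c[:,2]+f["cx"],f["fy"]*c[:,1]/c[:,2]+f["cy"]]
def ray(f,uv,z):
    d=f["R"].T@np.array([(uv[0]-f["cx"])/f["fx"],(uv[1]-f["cy"])/f["fy"],1]);o=-f["R"].T@f["t"]
    return (o+d*(z-o[2])/d[2])[:2]
def cyl(r,z0,z1,y=0,r0=None):
    a=np.linspace(0,2*np.pi,40,endpoint=False);c=np.c_[np.cos(a),np.sin(a)]
    return np.r_[np.c_[c*(r0 or r)+[0,y],0*a+z0],np.c_[c*r+[0,y],0*a+z1]]
def box(x0,x1,y0,y1,z0,z1): return np.array([[x,y,z] for x in(x0,x1) for y in(y0,y1) for z in(z0,z1)],float)
M=dict(tub=[cyl(.033,0,.075)],lid=[cyl(.0275,0,.01,r0=.0245),cyl(.0315,.01,.016),cyl(.014,.016,.04)],filter=[cyl(.033,0,.095)],
 tin=[box(-.03,.03,-.045,.045,0,.105),cyl(.014,.105,.12,.02)],jar=[cyl(.03,0,.085)],can=[cyl(.03,0,.09)],
 shelf=[box(-.085,.085,-.23,.23,0,.05),box(.077,.085,-.23,.23,.05,.064)])
def sil(f,parts,p,z0,roi):
    x0,y0,x1,y1=roi;m=np.zeros(((y1-y0)*U,(x1-x0)*U),np.uint8);c,s=np.cos(p[2]),np.sin(p[2])
    for P in parts:
        W=P@np.array([[c,s,0],[-s,c,0],[0,0,1]])+[p[0],p[1],z0]
        h=cv2.convexHull(((proj(f,W)+.5-[x0,y0])*U*16-8).astype(np.int32).reshape(-1,1,2));cv2.fillConvexPoly(m,h,255,shift=4)
    return m
def up(f,roi):
    x0,y0,x1,y1=roi;return cv2.resize(f["image"][y0:y1,x0:x1],None,fx=U,fy=U,interpolation=cv2.INTER_CUBIC)
def col(im,name):
    h,s,v=cv2.split(cv2.cvtColor(im,cv2.COLOR_RGB2HSV));h=h.astype(int)
    m={'red':((h<6)|(h>172))&(s>150)&(v>80),'orange':(h>3)&(h<17)&(s>140)&(v>70),'blue':((h>104)&(h<130)&(s>90))|((h>15)&(h<35)&(s>110)&(v>90)),
       'wood':(h>8)&(h<24)&(s>70)&(v>110),'white':(v>150)&(s<60)}[name].astype(np.uint8)
    n,l,st,_=cv2.connectedComponentsWithStats(m);o=np.zeros_like(m)
    for i in range(1,n):
        if st[i,4]>=.12*st[1:,4].max(): o[l==i]=1
    pts=cv2.findNonZero(o);out=np.zeros_like(m);cv2.fillConvexPoly(out,cv2.convexHull(pts),255);return out
def fit(views,name,p0,z0=0,yaw=False):
    # views: list of (frame,mask,roi)
    hull=lambda m:m
    def cost(q):
        p=q if yaw else [q[0],q[1],0];c=0
        for f,m,roi in views:
            s=sil(f,M[name],p,z0,roi)
            pts=cv2.findNonZero(s)
            if pts is None: return 9
            cv2.fillConvexPoly(s,cv2.convexHull(pts),255)
            c+=1-np.count_nonzero(s&m)/np.count_nonzero(s|m)
        return c
    q0=np.array(p0[:3 if yaw else 2],float);st=np.array([.015,.015,.25])[:len(q0)]
    for _ in range(2):
        R=minimize(cost,q0,method="Nelder-Mead",options=dict(initial_simplex=np.r_[[q0],q0+np.diag(st)],xatol=1e-4,fatol=1e-4));q0=R.x;st=st/2
    return R.x,R.fun
def show(f,roi,views_m,s):
    im=up(f,roi).copy()
    for m,c in((views_m,(0,255,0)),(s,(255,0,255))):
        if m is not None: cv2.drawContours(im,cv2.findContours(m,cv2.RETR_EXTERNAL,cv2.CHAIN_APPROX_NONE)[0],-1,c,1)
    return cv2.cvtColor(im,cv2.COLOR_RGB2BGR)
E
python3 - <<'E'
from vis import *;import pickle
F={n:pickle.load(open(n+"0.pkl","rb")) for n in("top","scene")}
J=dict(tub=('white',(132,158),(343,312)),lid=('red',(321,203),(259,198)),filter=('orange',(266,196),(285,219)),tin=('blue',(380,233),(252,154)))
rows=[]
for n,(c,a,b) in J.items():
    V=[];rr={}
    for k,uv in(("top",a),("scene",b)):
        w=25;roi=(uv[0]-w,uv[1]-w,uv[0]+w,uv[1]+w);V.append((F[k],col(up(F[k],roi),c),roi))
    p0=[*ray(F["top"],a,.07),.5]
    for tag,vv in(("both",V),("top",V[:1]),("scene",V[1:])):
        q,e=min((fit(vv,n,[*p0[:2],y],yaw=n=='tin') for y in((.0,.8,1.6,2.4,3.2,4,4.8,5.6) if n=='tin' else (0,))),key=lambda t:t[1]);print(n,tag,q.round(4),round(e,3))
        if tag=="both":B=q
    p=list(B)+[0];rows.append(np.vstack([show(f,roi,m,sil(f,M[n],p,0,roi)) for f,m,roi in V]))
cv2.imwrite("pics/crop.png",np.hstack(rows))
roi=(170,75,380,170);m=col(up(F["top"],roi),'wood');q,e=fit([(F["top"],m,roi)],"shelf",[.63,.0,0],yaw=True);print("shelf",q.round(4),e)
roi=(150,180,310,325);m2=col(up(F["scene"],roi),'wood');print("shelf scene",fit([(F["scene"],m2,roi)],"shelf",q,yaw=True))
for n,uv,z in(("jar",(210,108),.135),("can",(344,120),.14),("spray",(205,191),.165),("mug",(404,174),.09),("piston",(150,218),.07)):print(n,ray(F["top"],uv,z).round(3))
E
```

```text
tub both [0.5233 0.3714] 1.65
tub top [0.5291 0.3312] 0.978
tub scene [0.5329 0.3637] 0.671
lid both [ 0.425  -0.1463] 0.227
lid top [ 0.4243 -0.149 ] 0.126
lid scene [ 0.4252 -0.146 ] 0.097
filter both [0.433  0.0024] 0.286
filter top [0.4337 0.0032] 0.129
filter scene [0.4303 0.0007] 0.154
tin both [ 0.3434 -0.2915  3.5745] 0.351
tin top [ 0.3477 -0.3065  0.4279] 0.218
tin scene [ 0.3442 -0.2914  3.9109] 0.103
shelf [ 0.6441 -0.0168 -0.0425] 0.022481158800577217
shelf scene (array([ 0.62805638, -0.03551782, -0.02898266]), np.float64(0.09487479988663439))
jar [0.648 0.146]
can [ 0.624 -0.191]
spray [0.435 0.148]
mug [ 0.497 -0.354]
piston [0.372 0.301]
```

View pics/crop.png

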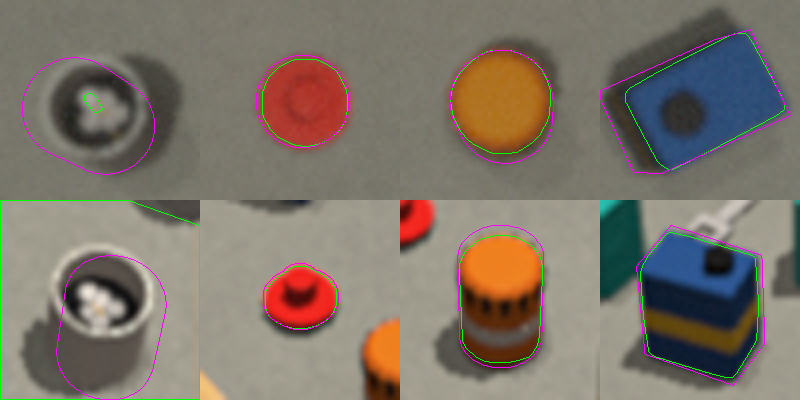

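The crop confirms the choices: a white tub with bolts, the red knobbed lid, the fluted orange filter, and a blue and yellow tin with its cap towards image left. The tub mask failed and the tin's needs its top face, so I'll refine those two and the shelf.

```bash
cat > ref.py <<'E'
from vis import *
a=np.linspace(0,2*np.pi,90,endpoint=False)
def samp(g,f,P):
    p=proj(f,P).astype(np.float32);return cv2.remap(g,p[None,:,0],p[None,:,1],cv2.INTER_CUBIC)[0]
def ring(x,y,z,r):return np.c_[x+r*np.cos(a),y+r*np.sin(a),0*a+z]
def circ(fs,p0,z,R,ch=None,w=.006):
    # edge strength: |inside-outside| over a circle edge of radius R
    gs=[(f,cv2.GaussianBlur((f["image"].astype(np.float32)@np.float32(ch)),(0,0),.6)) for f in fs]
    c=lambda q:-sum((samp(g,f,ring(*q,z,R-w/2))-samp(g,f,ring(*q,z,R+w/2))).mean() for f,g in gs)
    b=min(((c((p0[0]+i,p0[1]+j)),p0[0]+i,p0[1]+j) for i in np.arange(-.02,.021,.004) for j in np.arange(-.02,.021,.004)))
    r_=minimize(c,b[1:],method="Nelder-Mead",options=dict(initial_simplex=[b[1:],(b[1]+.003,b[2]),(b[1],b[2]+.003)],xatol=1e-4));return r_.x.round(4),round(-r_.fun,1)
E
python3 - <<'E'
from ref import *;import pickle
F={n:pickle.load(open(n+"0.pkl","rb")) for n in("top","scene")};T,S=F["top"],F["scene"]
G=[.33,.33,.33]
for tag,fs in(("both",[T,S]),("top",[T]),("scene",[S])):
    print(tag,"tub outer",circ(fs,(.523,.36),.075,.033,G),"inner",circ(fs,(.523,.36),.075,.03,[-.33]*3,.006),
     "filt",circ(fs,(.432,.002),.095,.033,[.7,0,-.7]),"lid",circ(fs,(.425,-.147),.016,.0315,[1,-.5,-.5]),
     "cap",circ(fs,(.34,-.28),.12,.014,[0,0,-1]),"jar",circ(fs,(.648,.146),.135,.027,[-.5,-.5,0]),"can",circ(fs,(.624,-.191),.14,.03,[-.3,0,.7]))
# tin top face
for f,uv,k in((T,(380,233),'t'),(S,(252,154),'s')):
    roi=(uv[0]-25,uv[1]-25,uv[0]+25,uv[1]+25);im=up(f,roi);h,s,v=cv2.split(cv2.cvtColor(im,cv2.COLOR_RGB2HSV))
    m=((h>102)&(h<130)&(s>90)&(v>(85 if k=='t' else 90))).astype(np.uint8)*255
    m=cv2.morphologyEx(m,cv2.MORPH_OPEN,np.ones((5,5)));p=cv2.findNonZero(m);H=cv2.convexHull(p)[:,0]
    W=np.array([ray(f,(u/U+roi[0]-.5+.125,w/U+roi[1]-.5+.125),.105) for u,w in H],np.float32);print("tin",k,cv2.minAreaRect(W*1000))
# shelf overlay from top fit
p=(.6441,-.0168,-.0425);out=[]
for f,roi in((T,(175,75,375,170)),(S,(150,180,310,325))):
    out.append(cv2.resize(show(f,roi,None,sil(f,[box(-.085,.077,-.23,.23,.05,.05)],p,0,roi)),None,fx=.95,fy=.95))
    out[-1]=cv2.copyMakeBorder(out[-1],0,0,0,800-out[-1].shape[1],cv2.BORDER_CONSTANT) if out[-1].shape[1]<=800 else out[-1]
cv2.imwrite("pics/shelf.png",cv2.resize(np.vstack(out),(520,592)) )
E
```

```text
both tub outer (array([0.5142, 0.3748]), np.float64(19.8)) inner (array([0.5247, 0.36  ]), np.float64(89.2)) filt (array([0.4381, 0.0094]), np.float64(94.7)) lid (array([ 0.4251, -0.146 ]), np.float64(178.5)) cap (array([ 0.3353, -0.2727]), np.float64(94.2)) jar (array([0.6504, 0.1575]), np.float64(107.9)) can (array([ 0.6183, -0.1882]), np.float64(46.4))
top tub outer (array([0.504 , 0.3641]), np.float64(9.3)) inner (array([0.524, 0.359]), np.float64(32.2)) filt (array([0.4333, 0.0028]), np.float64(55.5)) lid (array([ 0.4239, -0.1477]), np.float64(76.0)) cap (array([ 0.3345, -0.274 ]), np.float64(50.9)) jar (array([0.6443, 0.15  ]), np.float64(50.9)) can (array([ 0.6176, -0.1886]), np.float64(28.7))
scene tub outer (array([0.5145, 0.3756]), np.float64(16.9)) inner (array([0.5248, 0.3603]), np.float64(58.8)) filt (array([0.4396, 0.0109]), np.float64(74.6)) lid (array([ 0.4262, -0.1442]), np.float64(113.0)) cap (array([ 0.3415, -0.2643]), np.float64(59.6)) jar (array([0.651 , 0.1581]), np.float64(92.2)) can (array([ 0.6194, -0.1871]), np.float64(18.7))
tin t ((343.5818176269531, -291.8274841308594), (57.81664276123047, 87.48629760742188), 28.848291397094727)
tin s ((347.12542724609375, -288.0673522949219), (59.717872619628906, 90.55752563476562), 27.694271087646484)
```

View pics/shelf.png

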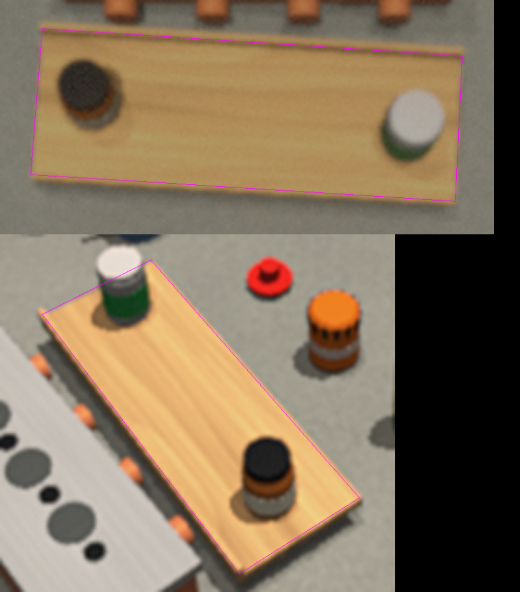

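Measured positions:

| Thing | Position (m) |
|---|---|
| Shelf | (.644, -.017), yaw -.0425 rad |
| Lid | (.425, -.146) |
| Tub | (.5245, .3597) |
| Filter | (.433, .002) |
| Tin | (.345, -.290), yaw 28° |

The first move goes towards the lid while turning the tool to yaw 135°.

Request:
{"op": "servo_tool", "data": {
  "series": [
    [0, 0, 0.027, -0.1, -0.1, 0, 85],
    [0, 0, 0.053, -0.2, -0.2, 0, 85],
    [0, 0, 0.08, -0.3, -0.3, 0, 85],
    [0, 0, 0.106, -0.4, -0.4, 0, 85],
    [0, 0, 0.133, -0.5, -0.5, 0, 85],
    [0, 0, 0.16, -0.6, -0.6, 0, 85],
    [0, 0, 0.186, -0.7, -0.7, 0, 85],
    [0, 0, 0.213, -0.8, -0.8, 0, 85],
    [0, 0, 0.24, -0.9, -0.9, 0, 85],
    [0, 0, 0.2656, -1, -1, 0, 85]
  ]
}}

```text
time: 1.35
eef_pos: [0.2555, 0.3831, 0.2313]
orientation: [[-0.705, 0.709, 0.0], [0.709, 0.705, 0.0], [-0.0, 0.0, -1.0]]
force: [-0.9, 0.2, 0.0]
opening: 0.0852
grip_force: 0.0
```

Request:
{"op": "servo_tool", "data": {
  "series": [
    [0, 0, 0, -0.1, -0.05, 0, 85],
    [0, 0, 0, -0.2, -0.1, 0, 85],
    [0, 0, 0, -0.3, -0.15, 0, 85],
    [0, 0, 0, -0.4, -0.2, 0, 85],
    [0, 0, 0, -0.5, -0.25, 0, 85],
    [0, 0, 0, -0.6, -0.3, 0, 85],
    [0, 0, 0, -0.7, -0.35, 0, 85],
    [0, 0, 0, -0.8, -0.4, 0, 85],
    [0, 0, 0, -0.9, -0.45, 0, 85],
    [0, 0, 0, -0.99, -0.505, 0, 85]
  ]
}}

```text
time: 2.6
eef_pos: [0.2897, 0.2775, 0.2313]
orientation: [[-0.707, 0.707, 0.0], [0.707, 0.707, 0.0], [-0.0, 0.0, -1.0]]
force: [0.0, 0.1, 0.4]
opening: 0.0852
grip_force: 0.0
```

Request:
{"op": "servo_tool", "data": {
  "series": [
    [0, 0, 0, -0.1, -0.05, 0, 85],
    [0, 0, 0, -0.2, -0.1, 0, 85],
    [0, 0, 0, -0.3, -0.15, 0, 85],
    [0, 0, 0, -0.4, -0.2, 0, 85],
    [0, 0, 0, -0.5, -0.25, 0, 85],
    [0, 0, 0, -0.6, -0.3, 0, 85],
    [0, 0, 0, -0.7, -0.35, 0, 85],
    [0, 0, 0, -0.8, -0.4, 0, 85],
    [0, 0, 0, -0.9, -0.45, 0, 85],
    [0, 0, 0, -0.99, -0.505, 0, 85]
  ]
}}

```text
time: 3.85
eef_pos: [0.324, 0.1718, 0.2313]
orientation: [[-0.707, 0.707, -0.0], [0.707, 0.707, -0.0], [0.0, -0.0, -1.0]]
force: [-0.1, 0.3, -0.3]
opening: 0.0849
grip_force: 0.0
```

Request:
{"op": "servo_tool", "data": {
  "series": [
    [0, 0, 0, -0.1, -0.05, 0, 85],
    [0, 0, 0, -0.2, -0.1, 0, 85],
    [0, 0, 0, -0.3, -0.15, 0, 85],
    [0, 0, 0, -0.4, -0.2, 0, 85],
    [0, 0, 0, -0.5, -0.25, 0, 85],
    [0, 0, 0, -0.6, -0.3, 0, 85],
    [0, 0, 0, -0.7, -0.35, 0, 85],
    [0, 0, 0, -0.8, -0.4, 0, 85],
    [0, 0, 0, -0.9, -0.45, 0, 85],
    [0, 0, 0, -0.99, -0.505, 0, 85]
  ]
}}

```text
time: 5.1
eef_pos: [0.3584, 0.0661, 0.2313]
orientation: [[-0.707, 0.707, -0.0], [0.707, 0.707, 0.0], [0.0, -0.0, -1.0]]
force: [0.3, 1.0, -0.5]
opening: 0.0851
grip_force: 0.0
```

Request:
{"op": "servo_tool", "data": {
  "series": [
    [0, 0, 0, -0.1, -0.05, 0.05, 85],
    [0, 0, 0, -0.2, -0.1, 0.1, 85],
    [0, 0, 0, -0.3, -0.15, 0.15, 85],
    [0, 0, 0, -0.4, -0.2, 0.2, 85],
    [0, 0, 0, -0.5, -0.25, 0.25, 85],
    [0, 0, 0, -0.6, -0.3, 0.3, 85],
    [0, 0, 0, -0.7, -0.35, 0.35, 85],
    [0, 0, 0, -0.8, -0.4, 0.4, 85],
    [0, 0, 0, -0.9, -0.45, 0.45, 85],
    [0, 0, 0, -0.99, -0.505, 0.5, 85]
  ]
}}

```text
time: 6.35
eef_pos: [0.3927, -0.0396, 0.1809]
orientation: [[-0.707, 0.707, 0.0], [0.707, 0.707, 0.0], [0.0, 0.0, -1.0]]
force: [0.1, 0.3, 0.8]
opening: 0.085
grip_force: 0.0
```

Request:
{"op": "servo_tool", "data": {
  "series": [
    [0, 0, 0, -0.1, -0.05, 0.1, 80],
    [0, 0, 0, -0.2, -0.1, 0.2, 75],
    [0, 0, 0, -0.3, -0.15, 0.3, 70],
    [0, 0, 0, -0.4, -0.2, 0.4, 65],
    [0, 0, 0, -0.5, -0.25, 0.5, 60],
    [0, 0, 0, -0.6, -0.3, 0.6, 60],
    [0, 0, 0, -0.7, -0.35, 0.7, 60],
    [0, 0, 0, -0.8, -0.4, 0.8, 60],
    [0, 0, 0, -0.9, -0.45, 0.9, 60],
    [0, 0, 0, -0.99, -0.505, 1, 60]
  ]
}}

```text
time: 7.6
eef_pos: [0.427, -0.1453, 0.0806]
orientation: [[-0.707, 0.707, -0.0], [0.707, 0.707, -0.0], [-0.0, -0.0, -1.0]]
force: [0.8, 0.2, 0.6]
opening: 0.0599
grip_force: 0.0
```

Request:
{"op": "servo_tool", "data": {
  "series": [
    [0, 0, 0, 0.01, -0.02, 0.12, 60],
    [0, 0, 0, 0.01, -0.02, 0.25, 60],
    [0, 0, 0, 0.01, -0.02, 0.4, 60],
    [0, 0, 0, 0.01, -0.02, 0.52, 60],
    [0, 0, 0, 0.01, -0.02, 0.6, 60],
    [0, 0, 0, 0.01, -0.02, 0.656, 60],
    [0, 0, 0, 0.01, -0.02, 0.656, 40],
    [0, 0, 0, 0.01, -0.02, 0.656, 20],
    [0, 0, 0, 0.01, -0.02, 0.656, 15],
    [0, 0, 0, 0.01, -0.02, 0.656, 15]
  ]
}}

```text
time: 8.85
eef_pos: [0.4249, -0.1454, 0.0162]
orientation: [[-0.707, 0.707, 0.001], [0.707, 0.707, -0.0], [-0.001, 0.0, -1.0]]
force: [-2.8, 0.8, 6.4]
opening: 0.0265
grip_force: 59.0
```

Request:
{"op": "servo_tool", "data": {
  "series": [
    [0, 0, 0, 0, 0, -0.05, 15],
    [0, 0, 0, 0, 0, -0.15, 15],
    [0, 0, 0, 0, 0, -0.25, 15],
    [0, 0, 0, 0.05, 0, -0.35, 15],
    [0, 0, 0, 0.1, 0.05, -0.45, 15],
    [0, 0, 0, 0.2, 0.1, -0.56, 15],
    [0, 0, 0, 0.3, 0.15, -0.67, 15],
    [0, 0, 0, 0.4, 0.2, -0.78, 15],
    [0, 0, 0, 0.5, 0.25, -0.89, 15],
    [0, 0, 0, 0.6, 0.275, -1, 15]
  ]
}}

```text
time: 10.1
eef_pos: [0.4014, -0.0826, 0.1164]
orientation: [[-0.708, 0.707, 0.0], [0.707, 0.708, -0.0], [-0.0, 0.0, -1.0]]
force: [-0.4, 0.3, 0.9]
opening: 0.0259
grip_force: 59.0
```

Request:
{"op": "servo_tool", "data": {
  "series": [
    [0, 0, 0, 0.055, 0.1, -0.1, 15],
    [0, 0, 0, 0.11, 0.2, -0.2, 15],
    [0, 0, 0, 0.17, 0.3, -0.3, 15],
    [0, 0, 0, 0.225, 0.4, -0.4, 15],
    [0, 0, 0, 0.28, 0.5, -0.5, 15],
    [0, 0, 0, 0.34, 0.6, -0.6, 15],
    [0, 0, 0, 0.395, 0.7, -0.7, 15],
    [0, 0, 0, 0.45, 0.8, -0.8, 15],
    [0, 0, 0, 0.51, 0.9, -0.9, 15],
    [0, 0, 0, 0.567, 1, -1, 15]
  ]
}}

```text
time: 11.35
eef_pos: [0.4324, 0.0282, 0.2163]
orientation: [[-0.707, 0.707, -0.0], [0.707, 0.707, 0.0], [0.0, -0.0, -1.0]]
force: [-0.1, 0.4, -0.4]
opening: 0.0263
grip_force: 59.0
```

Request:
{"op": "servo_tool", "data": {
  "series": [
    [0, 0, 0, 0.055, 0.1, 0, 15],
    [0, 0, 0, 0.11, 0.2, 0, 15],
    [0, 0, 0, 0.17, 0.3, 0, 15],
    [0, 0, 0, 0.225, 0.4, 0, 15],
    [0, 0, 0, 0.28, 0.5, 0, 15],
    [0, 0, 0, 0.34, 0.6, 0, 15],
    [0, 0, 0, 0.395, 0.7, 0, 15],
    [0, 0, 0, 0.45, 0.8, 0, 15],
    [0, 0, 0, 0.51, 0.9, 0, 15],
    [0, 0, 0, 0.567, 1, 0, 15]
  ]
}}

```text
time: 12.6
eef_pos: [0.463, 0.139, 0.2157]
orientation: [[-0.707, 0.707, -0.0], [0.707, 0.707, -0.0], [0.0, -0.0, -1.0]]
force: [0.1, -0.7, -0.5]
opening: 0.0263
grip_force: 59.0
```

Request:
{"op": "servo_tool", "data": {
  "series": [
    [0, 0, 0, 0.055, 0.1, 0, 15],
    [0, 0, 0, 0.11, 0.2, 0, 15],
    [0, 0, 0, 0.17, 0.3, 0, 15],
    [0, 0, 0, 0.225, 0.4, 0, 15],
    [0, 0, 0, 0.28, 0.5, 0, 15],
    [0, 0, 0, 0.34, 0.6, 0, 15],
    [0, 0, 0, 0.395, 0.7, 0, 15],
    [0, 0, 0, 0.45, 0.8, 0, 15],
    [0, 0, 0, 0.51, 0.9, 0, 15],
    [0, 0, 0, 0.567, 1, 0, 15]
  ]
}}

```text
time: 13.85
eef_pos: [0.4936, 0.2498, 0.2157]
orientation: [[-0.707, 0.707, -0.0], [0.707, 0.707, -0.0], [-0.0, -0.0, -1.0]]
force: [0.2, -0.4, -1.1]
opening: 0.0263
grip_force: 59.0
```

Request:
{"op": "servo_tool", "data": {
  "series": [
    [0, 0, 0, 0.055, 0.1, 0, 15],
    [0, 0, 0, 0.11, 0.2, 0, 15],
    [0, 0, 0, 0.17, 0.3, 0, 15],
    [0, 0, 0, 0.225, 0.4, 0, 15],
    [0, 0, 0, 0.28, 0.5, 0.1, 15],
    [0, 0, 0, 0.34, 0.6, 0.2, 15],
    [0, 0, 0, 0.395, 0.7, 0.3, 15],
    [0, 0, 0, 0.45, 0.8, 0.4, 15],
    [0, 0, 0, 0.51, 0.9, 0.5, 15],
    [0, 0, 0, 0.567, 1, 0.6, 15]
  ]
}}

```text
time: 15.1
eef_pos: [0.5241, 0.3606, 0.1549]
orientation: [[-0.707, 0.707, -0.0], [0.707, 0.707, -0.0], [0.0, -0.0, -1.0]]
force: [-1.0, 0.3, -1.2]
opening: 0.0258
grip_force: 59.0
```

Run:
```python
from ref import *;from rig import r,optics;import pickle
V={n:optics.grab_frame(n) for n in("top","scene")};pickle.dump(V,open("v1.pkl","wb"));s=r.state();e=s["eef_pos"];print(s["time"],e,s["opening"],s["force"])
T,S=V["top"],V["scene"];z=e[2]-.0155+.016
for t,fs in(("both",[T,S]),("top",[T]),("scene",[S])):print(t,circ(fs,e[:2],z,.0315,[1,-.5,-.5]))
tiles=[]
for f in(T,S):
    c=proj(f,[[.5245,.3597,.11]])[0].astype(int);roi=(c[0]-33,c[1]-33,c[0]+33,c[1]+33)
    tiles.append(show(f,roi,sil(f,M["lid"],(e[0],e[1],0),z-.016,roi),sil(f,M["tub"],(.5245,.3597,0),0,roi)))
cv2.imwrite("pics/lid1.png",np.hstack(tiles))
```

```text
15.2 [0.52370653 0.3607015  0.15404289] 0.026063521161279208 [ 0.71420573  0.72242975 -0.25309904]
both (array([0.5261, 0.3622]), np.float64(99.2))
top (array([0.5226, 0.3569]), np.float64(29.9))
scene (array([0.5264, 0.3628]), np.float64(79.1))
```

View pics/lid1.png

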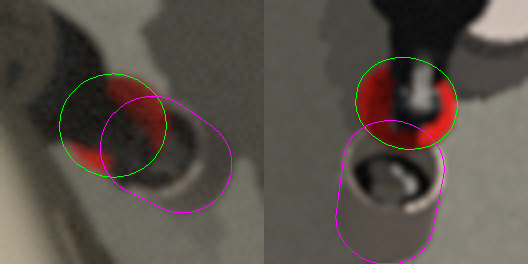

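The lid is held level and its outline matches the model, centred over the tub mouth within about 2 mm (scene tile: lid (406,103), rim (392,150)). Lowering it now.

Request:
{"op": "servo_tool", "data": {
  "series": [
    [0, 0, 0, -0.005, -0.005, 0.08, 15],
    [0, 0, 0, -0.005, -0.005, 0.18, 15],
    [0, 0, 0, -0.005, -0.005, 0.28, 15],
    [0, 0, 0, -0.005, -0.005, 0.38, 15],
    [0, 0, 0, -0.005, -0.005, 0.48, 15],
    [0, 0, 0, -0.005, -0.005, 0.56, 15],
    [0, 0, 0, -0.005, -0.005, 0.62, 15],
    [0, 0, 0, -0.005, -0.005, 0.66, 15],
    [0, 0, 0, -0.005, -0.005, 0.69, 15],
    [0, 0, 0, -0.005, -0.005, 0.71, 15]
  ]
}}

```text
time: 16.45
eef_pos: [0.524, 0.3592, 0.0847]
orientation: [[-0.707, 0.707, 0.0], [0.707, 0.707, 0.0], [-0.0, 0.0, -1.0]]
force: [-0.5, -0.1, -0.2]
opening: 0.0262
grip_force: 59.0
```

Request:
{"op": "servo_tool", "data": {
  "series": [
    [0, 0, 0, 0, 0, 0.01, 15],
    [0, 0, 0, 0, 0, 0.02, 15],
    [0, 0, 0, 0, 0, 0.03, 15],
    [0, 0, 0, 0, 0, 0.035, 15],
    [0, 0, 0, 0, 0, 0.04, 15],
    [0, 0, 0, 0, 0, 0.045, 15],
    [0, 0, 0, 0, 0, 0.05, 15],
    [0, 0, 0, 0, 0, 0.055, 15],
    [0, 0, 0, 0, 0, 0.06, 15],
    [0, 0, 0, 0, 0, 0.06, 15]
  ]
}}

```text
time: 17.7
eef_pos: [0.5241, 0.3592, 0.0811]
orientation: [[-0.707, 0.707, 0.002], [0.707, 0.707, 0.001], [-0.001, 0.002, -1.0]]
force: [-6.5, -2.9, 19.3]
opening: 0.0261
grip_force: 60.8
```

Request:
{"op": "servo_tool", "data": {
  "series": [
    [0, 0, 0, 0, 0, 0.01, 15],
    [0, 0, 0, 0, 0, 0.02, 15],
    [0, 0, 0, 0, 0, 0.02, 15],
    [0, 0, 0, 0, 0, 0.02, 15],
    [0, 0, 0, 0, 0, 0.02, 15],
    [0, 0, 0, 0, 0, 0.02, 15],
    [0, 0, 0, 0, 0, 0.02, 15],
    [0, 0, 0, 0, 0, 0.02, 15],
    [0, 0, 0, 0, 0, 0.02, 15],
    [0, 0, 0, 0, 0, 0.02, 15]
  ]
}}

```text
time: 18.95
eef_pos: [0.5242, 0.3593, 0.081]
orientation: [[-0.707, 0.707, 0.004], [0.707, 0.707, 0.002], [-0.002, 0.004, -1.0]]
force: [-10.9, -5.5, 34.8]
opening: 0.0262
grip_force: 62.6
```

Request:
{"op": "servo_tool", "data": {
  "series": [
    [0, 0, 0, 0, 0, -0.02, 15],
    [0, 0, 0, 0, 0, -0.04, 15],
    [0, 0, 0, 0, 0, -0.045, 15],
    [0, 0, 0, 0, 0, -0.045, 40],
    [0, 0, 0, 0, 0, -0.045, 60],
    [0, 0, 0, 0, 0, -0.045, 85],
    [0, 0, 0, 0, 0, -0.045, 85],
    [0, 0, 0, 0, 0, -0.045, 85],
    [0, 0, 0, 0, 0, -0.045, 85],
    [0, 0, 0, 0, 0, -0.045, 85]
  ]
}}

```text
time: 20.2
eef_pos: [0.524, 0.3592, 0.0812]
orientation: [[-0.707, 0.707, 0.0], [0.707, 0.707, -0.0], [-0.0, -0.0, -1.0]]
force: [-0.2, 0.3, -0.2]
opening: 0.0852
grip_force: 0.0
```

Run:
```python
from ref import *;from rig import r,optics
V={n:optics.grab_frame(n) for n in("top","scene")};s=r.state();e=s["eef_pos"];print(s["time"],e,s["opening"],s["force"])
T,S=V["top"],V["scene"]
tiles=[]
for f in(T,S):
    print(circ([f],(.5245,.36),.081,.0315,[1,-.5,-.5]))
    c=proj(f,[[.5245,.3597,.07]])[0].astype(int);roi=(c[0]-33,c[1]-33,c[0]+33,c[1]+33)
    tiles.append(show(f,roi,sil(f,M["lid"],(.5245,.3597,0),.065,roi),sil(f,M["tub"],(.5245,.3597,0),0,roi)))
cv2.imwrite("pics/lid2.png",np.hstack(tiles))
```

```text
20.3 [0.52397284 0.35915646 0.08119091] 0.08510486320239173 [ 0.22931401 -0.34016126 -0.42595622]
(array([0.5229, 0.3565]), np.float64(21.8))
(array([0.5255, 0.3601]), np.float64(55.9))
```

View pics/lid2.png

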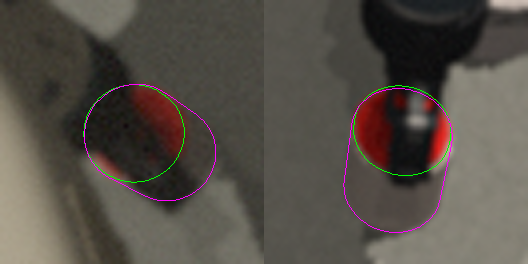

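The lid sits level on the rim, its outline matching the seated model in both views (scene tile (402,131)). The fingers now straddle it, so I slide down and grasp the tub body.

Request:
{"op": "servo_tool", "data": {
  "series": [
    [0, 0, 0, 0, 0, 0.08, 85],
    [0, 0, 0, 0, 0, 0.18, 85],
    [0, 0, 0, 0, 0, 0.28, 85],
    [0, 0, 0, 0, 0, 0.37, 85],
    [0, 0, 0, 0, 0, 0.425, 85],
    [0, 0, 0, 0, 0, 0.425, 75],
    [0, 0, 0, 0, 0, 0.425, 60],
    [0, 0, 0, 0, 0, 0.425, 50],
    [0, 0, 0, 0, 0, 0.425, 50],
    [0, 0, 0, 0, 0, 0.425, 50]
  ]
}}

```text
time: 21.55
eef_pos: [0.5246, 0.3595, 0.0395]
orientation: [[-0.707, 0.707, 0.002], [0.707, 0.707, 0.001], [-0.0, 0.002, -1.0]]
force: [0.9, 0.6, 5.4]
opening: 0.0656
grip_force: 67.6
```

Request:
{"op": "servo_tool", "data": {
  "series": [
    [0, 0, 0, 0, 0, -0.05, 50],
    [0, 0, 0, 0, 0, -0.15, 50],
    [0, 0, 0, 0, 0, -0.25, 50],
    [0, 0, 0, -0.05, 0, -0.35, 50],
    [0, 0, 0, -0.1, -0.05, -0.45, 50],
    [0, 0, 0, -0.2, -0.1, -0.56, 50],
    [0, 0, 0, -0.3, -0.15, -0.67, 50],
    [0, 0, 0, -0.4, -0.2, -0.78, 50],
    [0, 0, 0, -0.5, -0.25, -0.89, 50],
    [0, 0, 0, -0.6, -0.3, -1, 50]
  ]
}}

```text
time: 22.8
eef_pos: [0.5455, 0.2947, 0.1394]
orientation: [[-0.707, 0.707, 0.0], [0.707, 0.707, 0.0], [-0.0, 0.0, -1.0]]
force: [-0.2, -0.3, -4.9]
opening: 0.0655
grip_force: 67.7
```

Request:
{"op": "servo_tool", "data": {
  "series": [
    [0, 0, 0, -0.1, -0.053, -0.11, 50],
    [0, 0, 0, -0.2, -0.106, -0.22, 50],
    [0, 0, 0, -0.3, -0.16, -0.33, 50],
    [0, 0, 0, -0.4, -0.21, -0.44, 50],
    [0, 0, 0, -0.5, -0.265, -0.52, 50],
    [0, 0, 0, -0.6, -0.32, -0.55, 50],
    [0, 0, 0, -0.7, -0.37, -0.55, 50],
    [0, 0, 0, -0.8, -0.42, -0.55, 50],
    [0, 0, 0, -0.9, -0.48, -0.55, 50],
    [0, 0, 0, -1, -0.53, -0.55, 50]
  ]
}}

```text
time: 24.05
eef_pos: [0.5786, 0.1866, 0.1935]
orientation: [[-0.707, 0.707, -0.0], [0.707, 0.707, -0.0], [0.0, -0.0, -1.0]]
force: [-0.6, 0.5, -4.4]
opening: 0.0657
grip_force: 67.7
```

Request:
{"op": "servo_tool", "data": {
  "series": [
    [0, 0, 0, -0.1, -0.053, 0, 50],
    [0, 0, 0, -0.2, -0.106, 0, 50],
    [0, 0, 0, -0.3, -0.16, 0, 50],
    [0, 0, 0, -0.4, -0.21, 0, 50],
    [0, 0, 0, -0.5, -0.265, 0, 50],
    [0, 0, 0, -0.6, -0.32, 0, 50],
    [0, 0, 0, -0.7, -0.37, 0, 50],
    [0, 0, 0, -0.8, -0.42, 0, 50],
    [0, 0, 0, -0.9, -0.48, 0, 50],
    [0, 0, 0, -1, -0.53, 0, 50]
  ]
}}

```text
time: 25.3
eef_pos: [0.6119, 0.0784, 0.1937]
orientation: [[-0.707, 0.707, -0.0], [0.707, 0.707, -0.0], [0.0, -0.0, -1.0]]
force: [-0.4, -0.6, -5.0]
opening: 0.0652
grip_force: 67.7
```

Request:
{"op": "servo_tool", "data": {
  "series": [
    [0, 0, 0.053, -0.08, -0.042, 0, 50],
    [0, 0, 0.105, -0.16, -0.084, 0, 50],
    [0, 0, 0.158, -0.24, -0.126, 0, 50],
    [0, 0, 0.21, -0.32, -0.168, 0, 50],
    [0, 0, 0.264, -0.4, -0.21, 0, 50],
    [0, 0, 0.316, -0.48, -0.252, 0, 50],
    [0, 0, 0.37, -0.56, -0.294, 0, 50],
    [0, 0, 0.42, -0.64, -0.336, 0, 50],
    [0, 0, 0.474, -0.72, -0.378, 0, 50],
    [0, 0, 0.527, -0.805, -0.422, 0, 50]
  ]
}}

```text
time: 26.55
eef_pos: [0.639, -0.0083, 0.1936]
orientation: [[0.045, 0.999, -0.0], [0.999, -0.045, 0.0], [0.0, -0.0, -1.0]]
force: [0.5, 1.1, -4.8]
opening: 0.0656
grip_force: 67.7
```

Request:
{"op": "servo_tool", "data": {
  "series": [
    [0, 0, 0, 0, 0.01, 0.1, 50],
    [0, 0, 0, 0.01, 0.01, 0.22, 50],
    [0, 0, 0, 0.01, 0.01, 0.34, 50],
    [0, 0, 0, 0.01, 0.01, 0.46, 50],
    [0, 0, 0, 0.01, 0.01, 0.58, 50],
    [0, 0, 0, 0.01, 0.01, 0.7, 50],
    [0, 0, 0, 0.01, 0.01, 0.8, 50],
    [0, 0, 0, 0.01, 0.01, 0.88, 50],
    [0, 0, 0, 0.01, 0.01, 0.94, 50],
    [0, 0, 0, 0.01, 0.01, 0.97, 50]
  ]
}}

```text
time: 27.8
eef_pos: [0.6399, -0.0066, 0.0964]
orientation: [[0.042, 0.999, -0.0], [0.999, -0.042, -0.0], [-0.0, -0.0, -1.0]]
force: [0.3, 0.1, -5.3]
opening: 0.0653
grip_force: 67.7
```

Request:
{"op": "servo_tool", "data": {
  "series": [
    [0, 0, 0, 0, 0, 0.02, 50],
    [0, 0, 0, 0, 0, 0.04, 50],
    [0, 0, 0, 0, 0, 0.055, 50],
    [0, 0, 0, 0, 0, 0.065, 50],
    [0, 0, 0, 0, 0, 0.075, 50],
    [0, 0, 0, 0, 0, 0.08, 50],
    [0, 0, 0, 0, 0, 0.08, 70],
    [0, 0, 0, 0, 0, 0.08, 85],
    [0, 0, 0, 0, 0, 0.08, 85],
    [0, 0, 0, 0, 0, 0.08, 85]
  ]
}}

```text
time: 29.05
eef_pos: [0.64, -0.0066, 0.0887]
orientation: [[0.042, 0.999, 0.0], [0.999, -0.042, -0.0], [-0.0, 0.0, -1.0]]
force: [0.5, 0.2, 0.8]
opening: 0.0852
grip_force: 0.0
```

Request:
{"op": "servo_tool", "data": {
  "series": [
    [0, 0, 0, 0, 0, -0.1, 85],
    [0, 0, 0, 0, 0, -0.22, 85],
    [0, 0, 0, 0, 0, -0.35, 85],
    [0, 0, 0, 0, 0, -0.48, 85],
    [0, 0, 0, 0, 0, -0.61, 85],
    [0, 0, 0, 0, 0, -0.74, 85],
    [0, 0, 0, 0, 0, -0.86, 85],
    [0, 0, 0, 0, -0.02, -0.95, 85],
    [0, 0, 0, 0, -0.1, -1, 85],
    [0, 0, 0, 0, -0.2, -1, 85]
  ]
}}

```text
time: 30.3
eef_pos: [0.6193, -0.0057, 0.1887]
orientation: [[0.042, 0.999, 0.0], [0.999, -0.042, 0.0], [0.0, 0.0, -1.0]]
force: [0.1, 0.1, 0.3]
opening: 0.0849
grip_force: 0.0
```

Request:
{"op": "servo_tool", "data": {
  "series": [
    [0, 0, 0, 0, -0.1, 0, 85],
    [0, 0, 0, 0, -0.2, 0, 85],
    [0, 0, 0, 0, -0.3, 0, 85],
    [0, 0, 0, 0, -0.4, 0, 85],
    [0, 0, 0, 0, -0.5, 0, 85],
    [0, 0, 0, 0, -0.6, 0, 85],
    [0, 0, 0, 0, -0.7, 0, 85],
    [0, 0, 0, 0, -0.8, 0, 85],
    [0, 0, 0, 0, -0.9, 0, 85],
    [0, 0, 0, 0, -1, 0, 85]
  ]
}}

```text
time: 31.55
eef_pos: [0.5194, -0.0016, 0.1887]
orientation: [[0.042, 0.999, 0.0], [0.999, -0.042, -0.0], [-0.0, 0.0, -1.0]]
force: [-1.0, -0.1, -0.3]
opening: 0.085
grip_force: 0.0
```

Request:
{"op": "servo_tool", "data": {
  "series": [
    [0, 0, 0, 0, -0.13, 0, 85],
    [0, 0, 0, 0, -0.28, 0, 85],
    [0, 0, 0, 0, -0.43, 0.05, 85],
    [0, 0, 0, 0, -0.58, 0.1, 85],
    [0, 0, 0, 0, -0.73, 0.15, 85],
    [0, 0, 0, 0, -0.83, 0.25, 85],
    [0, 0, 0, 0, -0.87, 0.4, 85],
    [0, 0, 0, 0, -0.87, 0.55, 85],
    [0, 0, 0, 0, -0.87, 0.7, 85],
    [0, 0, 0, 0, -0.87, 0.8, 85]
  ]
}}

```text
time: 32.8
eef_pos: [0.4324, 0.0022, 0.1082]
orientation: [[0.042, 0.999, -0.0], [0.999, -0.042, 0.0], [0.0, -0.0, -1.0]]
force: [-0.0, 0.8, 0.3]
opening: 0.085
grip_force: 0.0
```

Request:
{"op": "servo_tool", "data": {
  "series": [
    [0, 0, 0, 0, 0, 0.12, 85],
    [0, 0, 0, 0, 0, 0.26, 85],
    [0, 0, 0, 0, 0, 0.4, 85],
    [0, 0, 0, 0, 0, 0.52, 85],
    [0, 0, 0, 0, 0, 0.58, 85],
    [0, 0, 0, 0, 0, 0.58, 75],
    [0, 0, 0, 0, 0, 0.58, 60],
    [0, 0, 0, 0, 0, 0.58, 50],
    [0, 0, 0, 0, 0, 0.58, 50],
    [0, 0, 0, 0, 0, 0.58, 50]
  ]
}}

```text
time: 34.05
eef_pos: [0.4339, 0.002, 0.0516]
orientation: [[0.042, 0.999, 0.002], [0.999, -0.042, -0.0], [-0.0, 0.002, -1.0]]
force: [-0.5, 0.9, 5.0]
opening: 0.0647
grip_force: 64.7
```

Run:
```python
from ref import *;from rig import r,optics;import pickle
V={n:optics.grab_frame(n) for n in("top","scene")};pickle.dump(V,open("v3.pkl","wb"));s=r.state();print(s["time"],s["eef_pos"],s["opening"],s["grip_force"])
T,S=V["top"],V["scene"]
for f in(T,S):print("lid on tub",circ([f],(.64,-.007),.131,.0315,[1,-.5,-.5]))
```

```text
34.15 [0.43386839 0.00194769 0.05157317] 0.06405506186611895 64.74126937799156
lid on tub (array([ 0.6371, -0.0095]), np.float64(56.9))
lid on tub (array([ 0.6396, -0.0056]), np.float64(102.0))
```

Request:
{"op": "servo_tool", "data": {
  "series": [
    [0, 0, 0, 0, 0, -0.05, 50],
    [0, 0, 0, 0, 0, -0.15, 50],
    [0, 0, 0, 0, 0, -0.25, 50],
    [0, 0, 0, 0, 0.02, -0.35, 50],
    [0, 0, 0, 0, 0.05, -0.45, 50],
    [0, 0, 0, 0, 0.1, -0.56, 50],
    [0, 0, 0, 0, 0.15, -0.67, 50],
    [0, 0, 0, 0, 0.2, -0.78, 50],
    [0, 0, 0, 0, 0.25, -0.89, 50],
    [0, 0, 0, 0, 0.3, -1, 50]
  ]
}}

```text
time: 35.4
eef_pos: [0.4634, 0.0008, 0.1514]
orientation: [[0.042, 0.999, -0.0], [0.999, -0.042, -0.0], [-0.0, -0.0, -1.0]]
force: [0.7, -0.8, -5.0]
opening: 0.0646
grip_force: 67.3
```

Request:
{"op": "servo_tool", "data": {
  "series": [
    [0, 0, 0, 0.03, 0.08, -0.1, 50],
    [0, 0, 0, 0.06, 0.16, -0.2, 50],
    [0, 0, 0, 0.09, 0.24, -0.3, 50],
    [0, 0, 0, 0.12, 0.32, -0.4, 50],
    [0, 0, 0, 0.15, 0.4, -0.5, 50],
    [0, 0, 0, 0.18, 0.48, -0.58, 50],
    [0, 0, 0, 0.21, 0.56, -0.65, 50],
    [0, 0, 0, 0.24, 0.64, -0.65, 50],
    [0, 0, 0, 0.27, 0.72, -0.65, 50],
    [0, 0, 0, 0.3, 0.8, -0.65, 50]
  ]
}}

```text
time: 36.65
eef_pos: [0.5446, 0.0276, 0.2153]
orientation: [[0.042, 0.999, -0.001], [0.999, -0.042, 0.0], [0.0, -0.001, -1.0]]
force: [0.2, 0.4, -4.3]
opening: 0.0646
grip_force: 67.4
```

Request:
{"op": "servo_tool", "data": {
  "series": [
    [0, 0, 0, 0.06, 0.1, 0, 50],
    [0, 0, 0, 0.12, 0.2, 0, 50],
    [0, 0, 0, 0.18, 0.3, 0, 50],
    [0, 0, 0, 0.24, 0.4, 0, 50],
    [0, 0, 0, 0.3, 0.5, 0, 50],
    [0, 0, 0, 0.36, 0.61, 0, 50],
    [0, 0, 0, 0.42, 0.72, 0, 50],
    [0, 0, 0, 0.44, 0.82, 0, 50],
    [0, 0, 0, 0.44, 0.91, 0, 50],
    [0, 0, 0, 0.44, 0.963, 0, 50]
  ]
}}

```text
time: 37.9
eef_pos: [0.6429, 0.0671, 0.2155]
orientation: [[0.042, 0.999, -0.0], [0.999, -0.042, -0.0], [-0.0, -0.0, -1.0]]
force: [-0.2, 0.5, -4.9]
opening: 0.0647
grip_force: 67.4
```

Run:
```python
from ref import *;from rig import r,optics;import pickle
V={n:optics.grab_frame(n) for n in("top","scene")};s=r.state();e=s["eef_pos"];print(s["time"],e,s["opening"],s["grip_force"])
T,S=V["top"],V["scene"]
zt=e[2]-.0516
tiles=[]
for f in(T,S):
    c=proj(f,[[.64,.03,.15]])[0].astype(int);roi=(c[0]-45,c[1]-45,c[0]+45,c[1]+45)
    tiles.append(show(f,roi,sil(f,M["filter"],(e[0],e[1],0),zt,roi),sil(f,M["tub"],(.64,-.0066,0),.05,roi)))
cv2.imwrite("pics/fil.png",np.hstack(tiles))
```

```text
38.0 [0.64277403 0.06709917 0.21542068] 0.06418426886145309 67.44611900299788
```

View pics/fil.png

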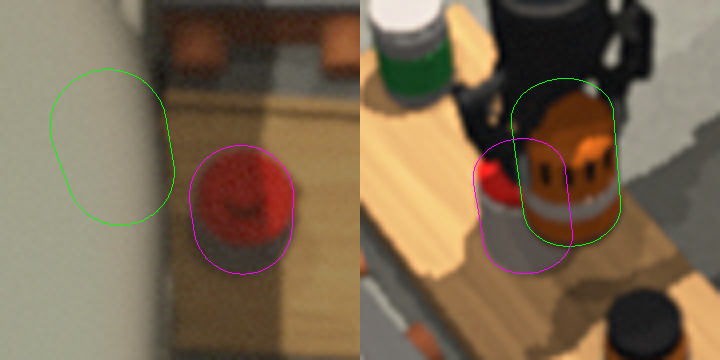

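The view shows the filter held upright at (570,170), matching its model and clear of the tub at (520,205). Lowering it.

Request:
{"op": "servo_tool", "data": {
  "series": [
    [0, 0, 0, 0, 0, 0.08, 50],
    [0, 0, 0, 0, 0, 0.2, 50],
    [0, 0, 0, 0, 0, 0.32, 50],
    [0, 0, 0, 0, 0, 0.44, 50],
    [0, 0, 0, 0, 0, 0.56, 50],
    [0, 0, 0, 0, 0, 0.68, 50],
    [0, 0, 0, 0, 0, 0.8, 50],
    [0, 0, 0, 0, 0, 0.9, 50],
    [0, 0, 0, 0, 0, 0.96, 50],
    [0, 0, 0, 0, 0, 1, 50]
  ]
}}

```text
time: 39.25
eef_pos: [0.6424, 0.0674, 0.1154]
orientation: [[0.042, 0.999, 0.0], [0.999, -0.042, 0.0], [0.0, 0.0, -1.0]]
force: [-0.2, -0.0, -5.3]
opening: 0.0642
grip_force: 67.5
```

Request:
{"op": "servo_tool", "data": {
  "series": [
    [0, 0, 0, 0, 0, 0.03, 50],
    [0, 0, 0, 0, 0, 0.07, 50],
    [0, 0, 0, 0, 0, 0.1, 50],
    [0, 0, 0, 0, 0, 0.12, 50],
    [0, 0, 0, 0, 0, 0.135, 50],
    [0, 0, 0, 0, 0, 0.145, 50],
    [0, 0, 0, 0, 0, 0.145, 50],
    [0, 0, 0, 0, 0, 0.145, 70],
    [0, 0, 0, 0, 0, 0.145, 85],
    [0, 0, 0, 0, 0, 0.145, 85]
  ]
}}

```text
time: 40.5
eef_pos: [0.6425, 0.0673, 0.1013]
orientation: [[0.042, 0.999, 0.0], [0.999, -0.042, -0.0], [-0.0, 0.0, -1.0]]
force: [-0.8, -0.6, 0.3]
opening: 0.0849
grip_force: 0.0
```

Request:
{"op": "servo_tool", "data": {
  "series": [
    [0, 0, 0, 0, 0, -0.12, 85],
    [0, 0, 0, 0, 0, -0.3, 85],
    [0, 0, 0, 0, 0, -0.5, 85],
    [0, 0, 0, 0, 0, -0.7, 85],
    [0, 0, 0, 0, -0.05, -0.85, 85],
    [0, 0, 0, -0.1, -0.12, -0.9, 85],
    [0, 0, 0, -0.25, -0.19, -0.9, 85],
    [0, 0, 0, -0.4, -0.26, -0.9, 85],
    [0, 0, 0, -0.55, -0.33, -0.9, 85],
    [0, 0, 0, -0.7, -0.4, -0.9, 85]
  ]
}}

```text
time: 41.75
eef_pos: [0.5987, -0.0022, 0.1909]
orientation: [[0.042, 0.999, -0.0], [0.999, -0.042, 0.0], [0.0, -0.0, -1.0]]
force: [-0.7, -0.3, 0.3]
opening: 0.0849
grip_force: 0.0
```

Request:
{"op": "servo_tool", "data": {
  "series": [
    [0, 0, 0, -0.1, -0.08, 0, 85],
    [0, 0, 0, -0.2, -0.16, 0, 85],
    [0, 0, 0, -0.3, -0.24, 0, 85],
    [0, 0, 0, -0.4, -0.32, 0, 85],
    [0, 0, 0, -0.5, -0.4, 0, 85],
    [0, 0, 0, -0.6, -0.48, 0, 85],
    [0, 0, 0, -0.7, -0.56, 0, 85],
    [0, 0, 0, -0.8, -0.64, 0, 85],
    [0, 0, 0, -0.9, -0.72, 0, 85],
    [0, 0, 0, -1, -0.8, 0, 85]
  ]
}}

```text
time: 43.0
eef_pos: [0.5147, -0.0981, 0.1912]
orientation: [[0.042, 0.999, 0.0], [0.999, -0.042, -0.0], [-0.0, 0.0, -1.0]]
force: [-0.6, -0.5, 1.1]
opening: 0.0851
grip_force: 0.0
```

Request:
{"op": "servo_tool", "data": {
  "series": [
    [0, 0, 0, -0.1, -0.08, 0, 85],
    [0, 0, 0, -0.2, -0.16, 0, 85],
    [0, 0, 0, -0.3, -0.24, 0, 85],
    [0, 0, 0, -0.4, -0.32, 0, 85],
    [0, 0, 0, -0.5, -0.4, 0, 85],
    [0, 0, 0, -0.6, -0.48, 0, 85],
    [0, 0, 0, -0.7, -0.56, 0, 85],
    [0, 0, 0, -0.8, -0.64, 0, 85],
    [0, 0, 0, -0.9, -0.72, 0, 85],
    [0, 0, 0, -1, -0.8, 0, 85]
  ]
}}

```text
time: 44.25
eef_pos: [0.4306, -0.1946, 0.1912]
orientation: [[0.042, 0.999, 0.0], [0.999, -0.042, -0.0], [-0.0, 0.0, -1.0]]
force: [0.7, -0.5, -0.2]
opening: 0.0846
grip_force: 0.0
```

Request:
{"op": "servo_tool", "data": {
  "series": [
    [0, 0, -0.034, -0.1, -0.08, 0, 85],
    [0, 0, -0.068, -0.2, -0.16, 0, 85],
    [0, 0, -0.1, -0.3, -0.25, 0, 85],
    [0, 0, -0.135, -0.4, -0.33, 0, 85],
    [0, 0, -0.17, -0.5, -0.41, 0, 85],
    [0, 0, -0.2, -0.6, -0.49, 0, 85],
    [0, 0, -0.24, -0.7, -0.575, 0.1, 85],
    [0, 0, -0.27, -0.8, -0.66, 0.2, 85],
    [0, 0, -0.3, -0.9, -0.74, 0.3, 85],
    [0, 0, -0.338, -0.994, -0.822, 0.4, 85]
  ]
}}

```text
time: 45.5
eef_pos: [0.3442, -0.2905, 0.1509]
orientation: [[-0.471, 0.882, 0.0], [0.882, 0.471, -0.0], [-0.0, 0.0, -1.0]]
force: [-0.4, -0.2, 0.5]
opening: 0.085
grip_force: 0.0
```

Run:
```python
from ref import *;from rig import r,optics;import pickle
V={n:optics.grab_frame(n) for n in("top","scene")};s=r.state();e=s["eef_pos"];print(s["time"],e)
T,S=V["top"],V["scene"];pickle.dump(V,open("v4.pkl","wb"))
R=s["orientation"];tiles=[]
for f,c in((T,(275,115)),(S,(240,190))):
    roi=(c[0]-100,c[1]-60,c[0]+100,c[1]+60) if f is T else (c[0]-60,c[1]-60,c[0]+80,c[1]+60)
    m=sil(f,M["filter"],(.6425,.0673,0),.05,roi)|sil(f,M["tub"],(.64,-.0066,0),.05,roi)
    tiles.append(cv2.resize(show(f,roi,m,sil(f,M["tin"],(.345,-.29,.49),0,roi) if f is S else None),(400,300) if f is S else (400,240)))
for f in(T,S):
    print("filt",circ([f],(.642,.067),.145,.033,[.7,0,-.7]),"lid",circ([f],(.64,-.007),.131,.0315,[1,-.5,-.5]),"can",circ([f],(.618,-.188),.14,.03,[-.3,0,.7]))
c=proj(S,[[.345,-.29,.1]])[0].astype(int);roi=(c[0]-30,c[1]-30,c[0]+30,c[1]+30)
t=cv2.resize(show(S,roi,sil(S,M["tin"],(.345,-.29,.49),0,roi),None),(400,400))
cv2.imwrite("pics/mid.png",np.hstack([np.vstack(tiles),np.vstack([t,np.zeros((140,400,3),np.uint8)])]))
```

```text
45.6 [ 0.34376418 -0.29027546  0.15040027]
filt (array([0.6394, 0.0679]), np.float64(34.7)) lid (array([ 0.6371, -0.0095]), np.float64(58.6)) can (array([ 0.6176, -0.1886]), np.float64(27.7))
filt (array([0.6472, 0.076 ]), np.float64(63.8)) lid (array([ 0.6397, -0.0054]), np.float64(100.6)) can (array([ 0.6191, -0.1871]), np.float64(19.8))
```

View pics/mid.png

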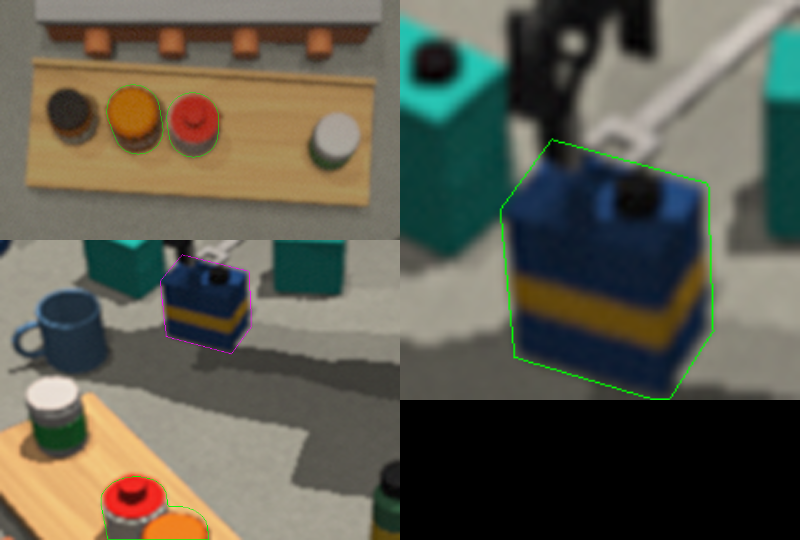

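The filter and tub stand on the shelf as modelled (top tile (135,115) and (195,120)), and the tin outline matches at (610,270). Next I grasp the tin across its broad sides.

Request:
{"op": "servo_tool", "data": {
  "series": [
    [0, 0, 0, 0, 0.01, 0.15, 85],
    [0, 0, 0, 0, 0.01, 0.35, 85],
    [0, 0, 0, 0, 0.01, 0.55, 85],
    [0, 0, 0, 0, 0.01, 0.75, 85],
    [0, 0, 0, 0, 0.01, 0.88, 85],
    [0, 0, 0, 0, 0.01, 0.94, 80],
    [0, 0, 0, 0, 0.01, 0.94, 65],
    [0, 0, 0, 0, 0.01, 0.94, 50],
    [0, 0, 0, 0, 0.01, 0.94, 45],
    [0, 0, 0, 0, 0.01, 0.94, 45]
  ]
}}

```text
time: 46.85
eef_pos: [0.3456, -0.2899, 0.0579]
orientation: [[-0.469, 0.883, -0.0], [0.883, 0.469, -0.001], [-0.001, -0.001, -1.0]]
force: [-5.1, -0.9, 6.5]
opening: 0.0596
grip_force: 64.7
```

Request:
{"op": "servo_tool", "data": {
  "series": [
    [0, 0, 0, 0, 0, -0.05, 45],
    [0, 0, 0, 0, 0, -0.15, 45],
    [0, 0, 0, 0, 0, -0.26, 45],
    [0, 0, 0, 0, 0.03, -0.37, 45],
    [0, 0, 0, 0, 0.08, -0.48, 45],
    [0, 0, 0, 0, 0.15, -0.59, 45],
    [0, 0, 0, 0, 0.23, -0.7, 45],
    [0, 0, 0, 0, 0.32, -0.8, 45],
    [0, 0, 0, 0, 0.41, -0.9, 45],
    [0, 0, 0, 0, 0.5, -1, 45]
  ]
}}

```text
time: 48.1
eef_pos: [0.3905, -0.2655, 0.1578]
orientation: [[-0.47, 0.883, -0.0], [0.883, 0.47, 0.0], [0.0, -0.0, -1.0]]
force: [0.9, -0.0, -6.5]
opening: 0.0593
grip_force: 65.6
```

Request:
{"op": "servo_tool", "data": {
  "series": [
    [0, 0, 0, 0.01, 0.1, -0.1, 45],
    [0, 0, 0, 0.02, 0.2, -0.2, 45],
    [0, 0, 0, 0.03, 0.3, -0.3, 45],
    [0, 0, 0, 0.04, 0.4, -0.4, 45],
    [0, 0, 0, 0.05, 0.5, -0.5, 45],
    [0, 0, 0, 0.06, 0.6, -0.6, 45],
    [0, 0, 0, 0.07, 0.7, -0.7, 45],
    [0, 0, 0, 0.08, 0.8, -0.7, 45],
    [0, 0, 0, 0.09, 0.9, -0.7, 45],
    [0, 0, 0, 0.1, 1, -0.7, 45]
  ]
}}

```text
time: 49.35
eef_pos: [0.4739, -0.2096, 0.2267]
orientation: [[-0.47, 0.883, -0.001], [0.883, 0.47, 0.0], [0.001, -0.0, -1.0]]
force: [-0.3, 0.1, -6.9]
opening: 0.0595
grip_force: 65.9
```

Request:
{"op": "servo_tool", "data": {
  "series": [
    [0, 0, 0.034, 0.01, 0.1, 0, 45],
    [0, 0, 0.068, 0.02, 0.2, 0, 45],
    [0, 0, 0.1, 0.03, 0.3, 0, 45],
    [0, 0, 0.135, 0.04, 0.4, 0, 45],
    [0, 0, 0.17, 0.05, 0.5, 0, 45],
    [0, 0, 0.2, 0.06, 0.6, 0, 45],
    [0, 0, 0.235, 0.07, 0.7, 0, 45],
    [0, 0, 0.27, 0.08, 0.8, 0, 45],
    [0, 0, 0.305, 0.09, 0.9, 0, 45],
    [0, 0, 0.338, 0.1, 1, 0, 45]
  ]
}}

```text
time: 50.6
eef_pos: [0.5575, -0.1538, 0.2267]
orientation: [[0.044, 0.999, -0.001], [0.999, -0.044, 0.0], [0.0, -0.001, -1.0]]
force: [0.4, 0.6, -6.8]
opening: 0.0592
grip_force: 65.8
```

Request:
{"op": "servo_tool", "data": {
  "series": [
    [0, 0, 0, 0.06, 0.08, 0, 45],
    [0, 0, 0, 0.13, 0.16, 0, 45],
    [0, 0, 0, 0.2, 0.24, 0, 45],
    [0, 0, 0, 0.27, 0.32, 0, 45],
    [0, 0, 0, 0.34, 0.4, 0, 45],
    [0, 0, 0, 0.41, 0.48, 0, 45],
    [0, 0, 0, 0.48, 0.56, 0, 45],
    [0, 0, 0, 0.55, 0.64, 0, 45],
    [0, 0, 0, 0.61, 0.71, 0, 45],
    [0, 0, 0, 0.642, 0.76, 0, 45]
  ]
}}

```text
time: 51.85
eef_pos: [0.6362, -0.093, 0.2271]
orientation: [[0.042, 0.999, -0.0], [0.999, -0.042, -0.0], [-0.0, -0.0, -1.0]]
force: [0.5, -0.7, -6.2]
opening: 0.0597
grip_force: 65.8
```

Run:
```python
from ref import *;from rig import r,optics
S=optics.grab_frame("scene");s=r.state();e=s["eef_pos"];print(s["time"],e)
R=s["orientation"];y=np.arctan2(R[1,1],R[0,1]);z=e[2]-.0579
c=proj(S,[[e[0],e[1],z+.05]])[0].astype(int);roi=(c[0]-50,c[1]-50,c[0]+50,c[1]+50)
cv2.imwrite("pics/tin.png",show(S,roi,sil(S,M["tin"][:1],(e[0],e[1],y),z,roi),sil(S,M["tub"],(.64,-.0066,0),.05,roi)))
```

```text
51.9 [ 0.63656133 -0.09281733  0.22696532]
```

View pics/tin.png

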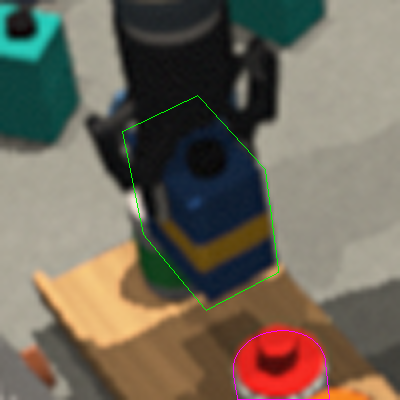

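The tin hangs upright and square to the shelf; its outline matches (near bottom corner about (210,310)). Lowering it.

Request:
{"op": "servo_tool", "data": {
  "series": [
    [0, 0, 0, 0, 0, 0.08, 45],
    [0, 0, 0, 0, 0, 0.2, 45],
    [0, 0, 0, 0, 0, 0.32, 45],
    [0, 0, 0, 0, 0, 0.44, 45],
    [0, 0, 0, 0, 0, 0.56, 45],
    [0, 0, 0, 0, 0, 0.68, 45],
    [0, 0, 0, 0, 0, 0.8, 45],
    [0, 0, 0, 0, 0, 0.9, 45],
    [0, 0, 0, 0, 0, 0.96, 45],
    [0, 0, 0, 0, 0, 1, 45]
  ]
}}

```text
time: 53.15
eef_pos: [0.6357, -0.0934, 0.1269]
orientation: [[0.042, 0.999, 0.0], [0.999, -0.042, -0.0], [0.0, 0.0, -1.0]]
force: [-1.1, 0.2, -7.7]
opening: 0.0597
grip_force: 65.9
```

Request:
{"op": "servo_tool", "data": {
  "series": [
    [0, 0, 0, 0, 0, 0.04, 45],
    [0, 0, 0, 0, 0, 0.09, 45],
    [0, 0, 0, 0, 0, 0.14, 45],
    [0, 0, 0, 0, 0, 0.17, 45],
    [0, 0, 0, 0, 0, 0.19, 45],
    [0, 0, 0, 0, 0, 0.2, 45],
    [0, 0, 0, 0, 0, 0.2, 45],
    [0, 0, 0, 0, 0, 0.2, 65],
    [0, 0, 0, 0, 0, 0.2, 85],
    [0, 0, 0, 0, 0, 0.2, 85]
  ]
}}

```text
time: 54.4
eef_pos: [0.636, -0.0935, 0.1074]
orientation: [[0.042, 0.999, 0.001], [0.999, -0.042, -0.0], [-0.0, 0.001, -1.0]]
force: [0.4, 1.1, 0.2]
opening: 0.085
grip_force: 0.0
```

Request:
{"op": "servo_tool", "data": {
  "series": [
    [0, 0, 0, 0, 0, -0.05, 85],
    [0, 0, 0, 0, 0, -0.15, 85],
    [0, 0, 0, 0, 0, -0.26, 85],
    [0, 0, 0, 0, 0, -0.37, 85],
    [0, 0, 0, 0, 0, -0.48, 85],
    [0, 0, 0, 0, 0, -0.59, 85],
    [0, 0, 0, 0, 0, -0.7, 85],
    [0, 0, 0, 0, 0, -0.8, 85],
    [0, 0, 0, 0, 0, -0.9, 85],
    [0, 0, 0, 0, 0, -1, 85]
  ]
}}

```text
time: 55.65
eef_pos: [0.6357, -0.0933, 0.2078]
orientation: [[0.042, 0.999, -0.0], [0.999, -0.042, -0.0], [-0.0, -0.0, -1.0]]
force: [0.3, -0.4, 0.2]
opening: 0.0853
grip_force: 0.0
```

Request:
{"op": "servo_tool", "data": {
  "series": [
    [0, 0, 0, 0, -0.1, 0, 85],
    [0, 0, 0, 0, -0.2, 0, 85],
    [0, 0, 0, 0, -0.3, 0, 85],
    [0, 0, 0, 0, -0.4, 0, 85],
    [0, 0, 0, 0, -0.5, 0, 85],
    [0, 0, 0, 0, -0.6, 0, 85],
    [0, 0, 0, 0, -0.7, 0, 85],
    [0, 0, 0, 0, -0.8, 0, 85],
    [0, 0, 0, 0, -0.9, 0, 85],
    [0, 0, 0, 0, -1, 0, 85]
  ]
}}

```text
time: 56.9
eef_pos: [0.5351, -0.0892, 0.2072]
orientation: [[0.042, 0.999, 0.0], [0.999, -0.042, -0.0], [-0.0, 0.0, -1.0]]
force: [-0.4, -0.0, 0.8]
opening: 0.0846
grip_force: 0.0
```

Request:
{"op": "servo_tool", "data": {
  "series": [
    [0, 0, 0, 0, -0.1, 0, 85],
    [0, 0, 0, 0, -0.2, 0, 85],
    [0, 0, 0, 0, -0.3, 0, 85],
    [0, 0, 0, 0, -0.4, 0, 85],
    [0, 0, 0, 0, -0.5, 0, 85],
    [0, 0, 0, 0, -0.6, 0, 85],
    [0, 0, 0, 0, -0.7, 0, 85],
    [0, 0, 0, 0, -0.8, 0, 85],
    [0, 0, 0, 0, -0.9, 0, 85],
    [0, 0, 0, 0, -1, 0, 85]
  ]
}}

```text
time: 58.15
eef_pos: [0.4352, -0.0849, 0.2072]
orientation: [[0.042, 0.999, 0.0], [0.999, -0.042, -0.0], [-0.0, 0.0, -1.0]]
force: [-0.1, -0.0, 0.1]
opening: 0.0852
grip_force: 0.0
```

Run:
```python
from ref import *;from rig import r,optics
V={n:optics.grab_frame(n) for n in("top","scene")};s=r.state();print(s["time"],s["eef_pos"])
T,S=V["top"],V["scene"];tiles=[]
for f,roi in((T,(175,75,375,165)),(S,(165,165,315,305))):
    m=sil(f,M["filter"],(.6425,.0673,0),.05,roi)|sil(f,M["tub"],(.64,-.0066,0),.05,roi)
    tiles.append(show(f,roi,m,sil(f,M["tin"],(.636,-.0935,-.042),.05,roi)))
a,b=tiles;cv2.imwrite("pics/end.png",np.hstack([cv2.resize(a,(420,189)).__class__(0) if 0 else np.vstack([cv2.resize(a,(420,189)),np.zeros((171,420,3),np.uint8)]),cv2.resize(b,(380,360))]))
for f,uv,k in((T,None,'t'),(S,None,'s')):
    c=proj(f,[[.636,-.0935,.15]])[0].astype(int);roi=(c[0]-28,c[1]-28,c[0]+28,c[1]+28);im=up(f,roi);h,s_,v=cv2.split(cv2.cvtColor(im,cv2.COLOR_RGB2HSV))
    m=((h>102)&(h<130)&(s_>90)&(v>85)).astype(np.uint8)*255;m=cv2.morphologyEx(m,cv2.MORPH_OPEN,np.ones((5,5)));H=cv2.convexHull(cv2.findNonZero(m))[:,0]
    print("tin",k,cv2.minAreaRect(np.array([ray(f,(u/U+roi[0]-.4,w/U+roi[1]-.4),.155) for u,w in H],np.float32)*1000))
```

```text
58.25 [ 0.43492429 -0.08486247  0.20734374]
tin t ((631.4972534179688, -95.15080261230469), (83.57498168945312, 54.393470764160156), 87.81378936767578)
tin s ((636.2157592773438, -91.40028381347656), (91.67756652832031, 58.253536224365234), 88.53388977050781)
```

View pics/end.png

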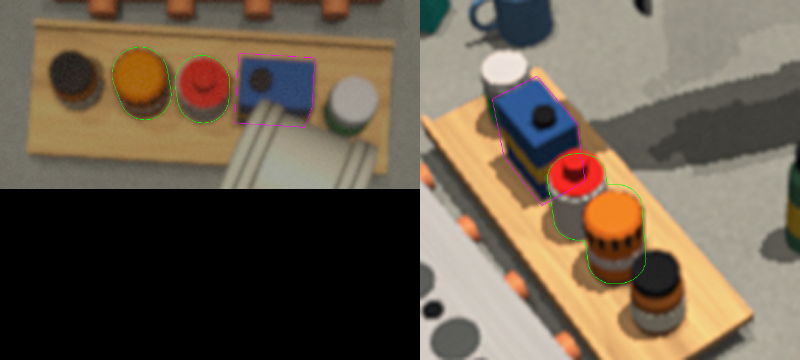

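The end view shows the filter, tub and tin upright in a straight row between the jar and the can. The outlines match the models and the gaps are about 8 mm. Handing in.

```bash
python3 -c "
from rig import r
print(r.finish_job())"
```

```text
the job is handed in; nothing more can be done
None
```

The lid was pressed level onto the tub with about 35 N, and the filter, closed tub and tin now stand upright in one row on the shelf between the jar and the can, with gaps of about 8 mm; I handed the job in at about 58 s, and no verdict was returned.

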